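# Clear a sauna bench board and open the bench oil

### The job

The bench board is about to be oiled: take the scraper block and wipe all three loose chips off the board with it, then set the block down on its sole on the bare shelf beside the board. Then open the oil canister: grip its push-and-turn safety cap, press it down, twist it counter-clockwise until it is free, and lift it off; finish while still holding the cap level in the gripper, a good 5 cm straight above the open mouth. Move the chips only with the block, and leave the other things on the shelf where they stand.

Things in the scene. Friction and masses are not known exactly. Their poses are not given: they have to be found in the camera images.
- board: spruce bench board 220 x 116 mm, top 30 mm above the shelf; does not move. Origin: on the shelf under its centre; x along its length, pointing away from the robot (within 0.25 rad), z up. Board and canister may swap sides. The shelf is bare for 170 mm beside the board's near half on the side away from the canister, and for 70 mm beyond its far end (+x), where chips may drop
- scraper: wooden block, 0.2 kg: flat sole 38 (x) x 132 (y) x 14 mm, steel strip on its +x front, upright grip ridge on it 26 mm thick (x), 96 long (y), 14 to 59 mm above the underside. Origin: centre of the underside; z up, x the wiping direction. Starts standing across the board's near end, 88 mm from the board's centre, x within 0.04 rad of the board's x
- chip1: loose dark wood chip, about 40 x 28 mm and 12 mm thick, 11 g, any yaw, on the board in front of the scraper. Origin: centre of its underside; z up
- chip2: a second such chip, on the middle of the board
- chip3: a third such chip, towards the board's far end
- canister: white plastic oil canister 104 x 79 mm, sloping shoulders up to 160 mm above the shelf, round neck; wedged in a wooden holder 125 x 100 x 60 mm screwed to the shelf: neither moves. Origin: on the shelf under the neck's axis; z up
- mouth (a point): centre of the rim of the canister's mouth, 190 mm above the shelf, neck 30 mm across, under the cap at the start; z up. The cap above it has straight sides that can be gripped at any yaw, fingertips 6 to 12 mm above the cap's underside; press it with less than 20 N
- cap: round ribbed grey cap, 49 mm across, 34 mm tall, 45 g. Origin: centre of its underside, 168 mm above the shelf at the start, 8 mm above the shoulder; z up. Locked by bayonet lugs until pushed down over 4 mm against a spring: 4 N at first, 9.5 N at 5 mm, stop at 6 mm (11 N). Then it turns counter-clockwise from above, is free from 0.70 to 1.45 rad (aim at 1.1) and lifts straight off
- crock: lidded white ceramic crock with a wire handle, 112 mm across, 138 mm high, beyond the work; leave alone. Origin: centre of its underside
- ladle: stainless steel ladle lying on the left, 310 mm long, bowl 80 mm across; leave alone. Origin: under the bowl
- dispenser: white plastic push dispenser, 75 x 60 mm, 184 mm high; leave alone. Origin: centre of its underside
- bucket_lid: red plastic bucket lid lying flat, 236 mm across, 16 mm high; leave alone. Origin: centre of its underside
Not all that is in view belongs to the job. Leave any green look-alike of the cap alone.

How it is judged:
By the outcome, as a careful person would: the job done as asked, in the order asked, and still so for the second after the job is handed in, while the arm keeps its last pose, push and grip.
It also fails if it takes over 54 s, if anything falls off the work surface, if the arm or the gripper's body presses on something with over 40 N, if the wrist force passes 120 N, or if a joint passes its speed limit or range.

### The arm

A 6-joint arm with a two-finger parallel gripper is mounted at the origin on the work surface. World frame = base frame: x ahead of the robot, y to its left, z up, the work surface at z = 0. Lengths are in m, angles in rad, forces in N, time in s.
With the tool pointing down it reaches from about 0.375 to 0.9 m from the base axis. Payload 3.1 kg.
Tool frame: the origin (TCP) lies at the centre of the arm's flange, where the gripper is bolted on; the fingertips stand tip_reach ahead of it and the grasp point (between the pads) lies 164 mm ahead of it (tip_reach is the distance from the TCP to the fingertips, in m); z points along the fingers, y is the direction in which the jaws open and shut (so a half turn about z gives the same grasp; the last joint's range is limited). The gripper opens to 87 mm and grips with 3 to 60 N. Pads are 19 mm wide; open, the fingers measure 117 mm over their backs; the gripper's body (75 mm by 190 mm) begins 51 mm behind the grasp point.
Start: joints at [1.073, 0.527, 1.433, -0, 1.181, -0.178], TCP at [0.196, 0.593, 0.405] pointing down, gripper open.
Joint ranges: [-3.08, 3.08], [-0.75, 2.2], [0.22, 2.44], [-1.43, 4.57], [0, 2.65], [-2.85, 2.85]. Speed limits (rad/s): [2.79, 2.79, 3.14, 3.14, 3.14, 3.14].

### API

Orientations are given as a unit quaternion [x, y, z, w].
In Python, from rig import get_obs, camera, hand_in, tip_reach gives the robot as it stands. The module is installed in compiled form; this text tells all that it offers.
- The arm moves only by the tool servo_tool, never from a script. Its argument "steps" is one flat list of numbers, 5 for each row, row after row: the finger opening in m, from 0 to 0.087, then the shift along the tool's x, y, z in m, then the turn about the tool's z in rad. A call has 1 to 12 rows; each row is the pose to reach, as a shift and turn from the pose commanded when the call began, along the tool's axes at that moment; what a row does not reach only later rows make up. A row lasts 1/8 s, in which the tool goes at most 62.5 mm and 10.7 degrees, less where a joint would pass 70% of its speed; a pose out of reach is approached as far as the arm can. A call with a gripper value outside its range is refused whole. The fingers move at their own pace and stop on an object; "force" is the grip in N (left out, the last holds). Time passes only in rows, so rows that repeat a pose let the fingers close. It gives the time, the measured TCP pose, the force and the opening at its end, in the units of the state.
- get_obs(): the state, without advancing time (a new reading comes with each control period).
- camera(name): name is "scene" or "top" or "wrist"; returns a dict with "pixels" (420x560x3 uint8, blue, green, red), "vertical_fov" (degrees; the focal length in pixels is half the picture's height over the tangent of half this angle, whatever the lens; pixels are square), "cx", "cy" (the principal point, pixels), "D" ([k1, k2, p1, p2, k3] as OpenCV has them; the pictures are not rectified), "T" (4x4, takes a point from camera to world coordinates). Camera axes: x right, y up, looking along -z (the intrinsics and any distortion apply to the point x, -y, -z); pixel columns grow to the right and rows downward; lengths in m; the calibration is good to about 2 mm. A picture is of the moment at which its call begins. There is no depth.
- hand_in(): hands the job in, once; it reports no verdict.
The state is a dict: "time": time; "q": joint angles; "joint_velocities": joint speeds; "joint_torque": joint torques, N m; "position": TCP position; "tool_rot": TCP orientation; "ft_force": force on the tool from outside, world axes, zero at the start; "moment": the same for the moment, N m; "grip_width": finger opening in m.
Only numpy, scipy, OpenCV 4.12 (cv2) and the standard library are available. Lean on these libraries where they do the work, as an engineer would, in place of code of your own. Each camera call takes 0.05 s, during which the arm holds its last target.

## Working session

There is one attempt and no reset: what is moved stays moved. The work goes in short steps, Python scripts to look and compute and a tool call to move; the robot and the scene stay as the last step left them, time stands still between calls to the robot, and variables do not carry over. Pictures are saved under pics/ and viewed, and the job is handed in when it is done.

Besides the shell and the picture viewer there is one more tool, called after "Call:" as a command line: name --argument value ..., lists and objects as JSON in quotes. servo_tool: Moves the arm, as the interface text tells. Its arguments: {"type":"object","properties":{"steps":{"type":"array"},"force":{"type":"number"}},"required":["steps"]}

```bash
mkdir -p pics; cat > h.py <<'E'
import numpy as np, cv2
from rig import get_obs, camera, hand_in, tip_reach
def cam(n,save=None):
    c=camera(n)
    im=np.array(c["pixels"],dtype=np.uint8)
    if save: cv2.imwrite("pics/"+save+".png",im)
    h=im.shape[0]; f=h/2/np.tan(np.radians(c["vertical_fov"])/2)
    K=np.array([[f,0,c["cx"]],[0,f,c["cy"]],[0,0,1.]])
    return dict(im=im,K=K,D=np.array(c["D"],float),T=np.array(c["T"],float),name=n)
def ray(c,uv):
    uv=np.array(uv,float).reshape(-1,1,2)
    p=cv2.undistortPoints(uv,c["K"],c["D"]).reshape(-1,2)
    d=np.c_[p[:,0],-p[:,1],-np.ones(len(p))]
    return c["T"][:3,3], d@c["T"][:3,:3].T
def onz(c,uv,z):
    o,d=ray(c,uv); return o+d*((z-o[2])/d[:,2])[:,None]
def proj(c,P):
    P=np.atleast_2d(P); q=(P-c["T"][:3,3])@c["T"][:3,:3]
    q=q*[1,-1,-1]
    return cv2.projectPoints(q.reshape(-1,1,3),np.zeros(3),np.zeros(3),c["K"],c["D"])[0].reshape(-1,2)
def tri(cs,uvs):
    A=np.zeros((3,3));b=np.zeros(3)
    for c,uv in zip(cs,uvs):
        o,d=ray(c,uv); d=d[0]/np.linalg.norm(d[0]); M=np.eye(3)-np.outer(d,d); A+=M;b+=M@o
    return np.linalg.solve(A,b)
E
python3 - <<'E'
from h import *
for n in ["scene","top","wrist"]:
    c=cam(n,n+"0"); print(n,c["K"][0,0],c["D"],c["T"].round(3).tolist())
o=get_obs()
for k,v in o.items(): print(k,np.round(v,3).tolist())
print(tip_reach() if callable(tip_reach) else tip_reach)
E
```

```text
scene 477.6610647828424 [-0.06958245  0.          0.          0.          0.        ] [[-0.588, -0.653, 0.478, 1.345], [0.809, -0.47, 0.352, 0.65], [-0.005, 0.594, 0.805, 1.412], [0.0, 0.0, 0.0, 1.0]]
top 538.1857405796683 [-0.00203391  0.          0.          0.          0.        ] [[0.017, 0.994, -0.111, 0.439], [-1.0, 0.018, 0.012, 0.095], [0.014, 0.11, 0.994, 1.585], [0.0, 0.0, 0.0, 1.0]]
wrist 345.98935943649445 [-0.0624724  0.         0.         0.         0.       ] [[0.314, -0.917, -0.244, 0.129], [0.949, 0.303, 0.083, 0.615], [-0.003, -0.258, 0.966, 0.384], [0.0, 0.0, 0.0, 1.0]]
time 0.15
q [1.072, 0.528, 1.434, -0.0, 1.181, -0.178]
joint_velocities [-0.001, -0.003, -0.003, -0.001, 0.0, 0.0]
joint_torque [0.001, -44.043, -17.684, 0.063, 0.055, -0.0]
position [0.196, 0.593, 0.404]
tool_rot [0.159, 0.987, -0.001, -0.0]
ft_force [0.649, -0.012, 0.186]
moment [0.043, 0.022, 0.007]
grip_width 0.087
0.1822
```

View pics/scene0.png

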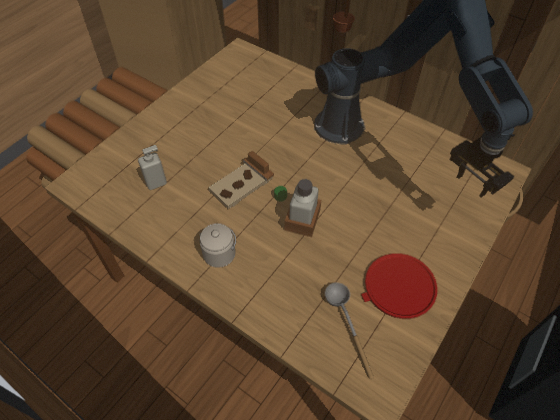

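View pics/top0.png

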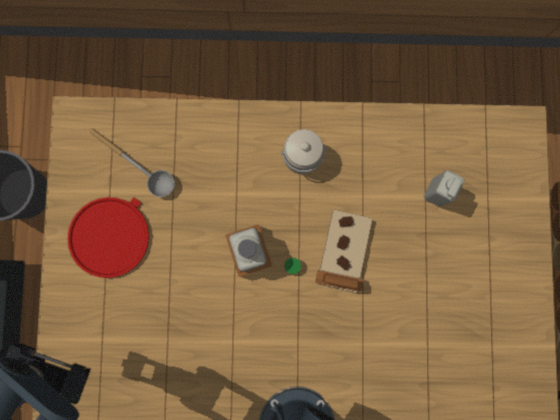

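View pics/wrist0.png

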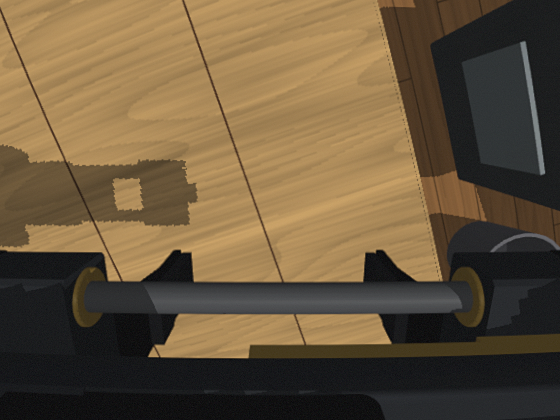

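The scene shows the board with 3 chips at (240,183), the scraper at (259,166), the capped canister at (304,200) and the green decoy at (280,193). In the top view the board is at (347,247), the scraper at (341,283) and the cap at (248,249). I'll zoom in.

```bash
python3 - <<'E'
import cv2
a=cv2.imread("pics/top0.png")[195:305,215:390]; cv2.imwrite("pics/topz.png",cv2.resize(a,None,fx=4.5,fy=4.5,interpolation=cv2.INTER_CUBIC))
a=cv2.imread("pics/scene0.png")[140:250,195:335]; cv2.imwrite("pics/scenez.png",cv2.resize(a,None,fx=5,fy=5,interpolation=cv2.INTER_CUBIC))
E
```

```text
(no output)
```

View pics/topz.png

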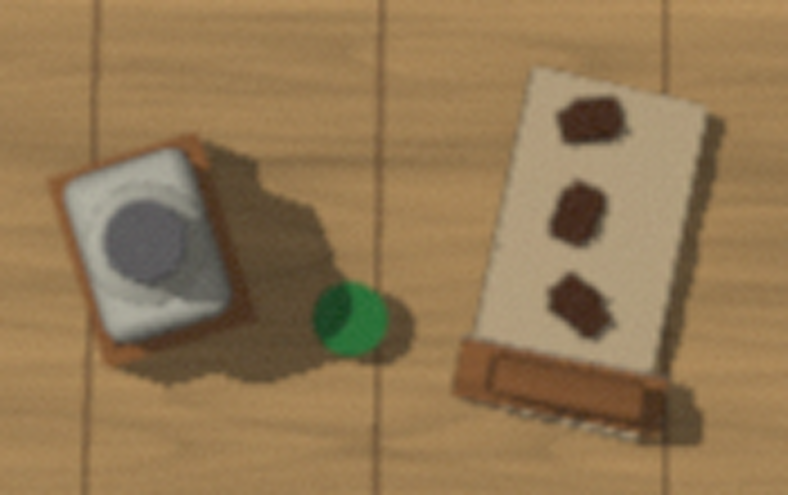

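View pics/scenez.png

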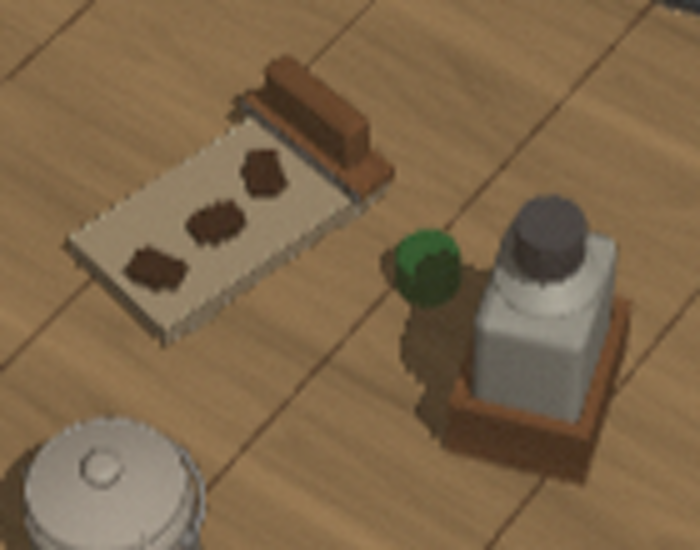

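The zoomed views give usable corners: the board's far edge runs (532,67)-(712,103), the ridge top spans (490,357)-(645,387), and the cap disc is at (146,241).

```bash
python3 - <<'E'
from h import *
c=cam("top"); s=cam("scene")
im=c["im"]; hsv=cv2.cvtColor(im,cv2.COLOR_BGR2HSV)
Z=lambda x,y:(x/4.5+215,y/4.5+195)
fl,fr,nl,nr=[onz(c,Z(*p),.03)[0] for p in [(532,67),(712,103),(478,340),(662,372)]]
print("board far L,R, near",fl.round(4),fr.round(4),nl.round(4),nr.round(4), np.linalg.norm(fl-fr))
for a,b in((fl,nl),(fr,nr)): print("yaw",np.arctan2(*(a-b)[[1,0]]))
d=fl-fr; print("yaw far edge",np.arctan2(-d[0],d[1]))
yaw=np.mean([np.arctan2(*(fl-nl)[[1,0]]),np.arctan2(*(fr-nr)[[1,0]])])
u=np.array([np.cos(yaw),np.sin(yaw)]); ctr=(fl+fr)[:2]/2-.11*u
print("yaw",yaw,"ctr",ctr, "scraper exp",ctr-.088*u)
r=[onz(c,Z(*p),.089)[0] for p in[(495,357),(645,387),(640,418),(487,391)]]
print("ridge",np.array(r).round(4).tolist(),np.mean(r,0))
# chips
m=((hsv[...,2]<85)&(hsv[...,1]>90)).astype(np.uint8)*255; sub=np.zeros_like(m); sub[205:275,330:375]=m[205:275,330:375]
n,l,st,ce=cv2.connectedComponentsWithStats(sub)
for i in range(1,n):
    if st[i,4]>30:
        P=onz(c,ce[i],.042)[0][:2]-ctr; print("chip",st[i,4],ce[i],"board frame",(P@u).round(4),(P@[-u[1],u[0]]).round(4))
Zs=lambda x,y:(x/5+195,y/5+140)
print("cap top z=.202:",onz(c,Z(146,241),.202)[0], "tri",tri([c,s],[Z(146,241),Zs(551,228)]))
print("green",onz(c,Z(351,319),.034)[0], "canister corners?")
print("ridge top scene", [onz(s,Zs(*p),.089)[0].round(4).tolist() for p in [(287,57),(268,70),(368,128),(348,135)]])
E
```

```text
board far L,R, near [ 0.6126 -0.0987  0.03  ] [ 0.5913 -0.2154  0.03  ] [ 0.4365 -0.065   0.03  ] [ 0.4182 -0.1828  0.03  ] 0.11861788038777422
yaw -0.18951867245869672
yaw -0.18650580443530232
yaw far edge -0.18050436502590786
yaw -0.18801223844699952 ctr [ 0.49392941 -0.13652051] scraper exp [ 0.40748017 -0.12007273]
ridge [[0.4264, -0.0694, 0.089], [0.4097, -0.1617, 0.089], [0.3908, -0.1587, 0.089], [0.4057, -0.0646, 0.089]] [ 0.40813581 -0.11360726  0.089     ]
chip 100 [346.24 221.37] board frame 0.083 0.0174
chip 102 [342.93137255 242.19607843] board frame 0.0221 0.0154
chip 101 [343.43564356 262.63366337] board frame -0.035 0.0029
cap top z=.202: [0.4897119  0.14250187 0.202     ] tri [0.48940858 0.14414984 0.18985417]
green [0.44848758 0.01659626 0.034     ] canister corners?
ridge top scene [[0.3963, -0.1502, 0.089], [0.4152, -0.1537, 0.089], [0.4179, -0.0583, 0.089], [0.432, -0.0661, 0.089]]
```

```bash
cat >> h.py <<'E'
def toolyaw(o=None):
    o=o or get_obs(); x,y,z,w=o["tool_rot"]
    return np.arctan2(1-2*(x*x+z*z),2*(x*y-z*w))
def mv(*targets,p0=None,a0=None):
    "targets (x,y,z,yaw) -> tool shifts from present pose"
    o=get_obs(); p=np.array(o["position"]) if p0 is None else np.array(p0); a=toolyaw(o) if a0 is None else a0
    print("pose",p.round(4),"yaw",round(a,4),"t",round(o["time"],2))
    for t in targets:
        d=np.array(t[:3])-p
        print(np.round([-np.sin(a)*d[0]+np.cos(a)*d[1],np.cos(a)*d[0]+np.sin(a)*d[1],-d[2],-((t[3]-a+np.pi)%(2*np.pi)-np.pi)],4).tolist())
E
python3 - <<'E'
from h import *
mv((.36,.34,.4,.5),(.43,.05,.4,-.188),(.408,-.116,.36,-.188))
E
```

```text
pose [0.1964 0.5932 0.4043] yaw 1.251 t 0.25
[-0.2349, -0.1889, 0.0043, 0.751]
[-0.3925, -0.4422, 0.0043, 1.439]
[-0.4238, -0.6067, 0.0443, 1.439]
```

Call:
servo_tool --steps '[0.087, -0.235, -0.189, 0.004, 0.75, 0.087, -0.235, -0.189, 0.004, 0.75, 0.087, -0.235, -0.189, 0.004, 0.75, 0.087, -0.235, -0.189, 0.004, 0.75, 0.087, -0.235, -0.189, 0.004, 0.9, 0.087, -0.392, -0.442, 0.004, 1.439, 0.087, -0.392, -0.442, 0.004, 1.439, 0.087, -0.392, -0.442, 0.004, 1.439, 0.087, -0.392, -0.442, 0.004, 1.439, 0.087, -0.424, -0.607, 0.044, 1.439, 0.087, -0.424, -0.607, 0.044, 1.439, 0.087, -0.424, -0.607, 0.044, 1.439]' --force 30

```text
time: 1.75
position: [0.4093, -0.0892, 0.3662]
tool_rot: [0.77, 0.638, 0.0, 0.001]
ft_force: [1.0, 0.2, 1.3]
grip_width: 0.0872
```

Call:
servo_tool --steps '[0.087, 0, 0, 0, 0]'

```text
time: 1.88
position: [0.4099, -0.0915, 0.3658]
tool_rot: [0.773, 0.634, -0.0, 0.001]
ft_force: [0.2, 0.4, 0.3]
grip_width: 0.087
```

```bash
python3 - <<'E'
from h import *
c=cam("wrist","w1"); o=get_obs(); print(o["position"],toolyaw(o),o["ft_force"],o["time"],o["q"])
E
```

```text
[ 0.40949271 -0.0892407   0.36596568] -0.1935952047460125 [-0.16857959  1.14418791 -0.06779363] 1.925 [-4.82692982e-01  3.18254724e-01  1.96973235e+00  2.99948924e-04
  8.54197919e-01 -2.89294761e-01]
```

View pics/w1.png

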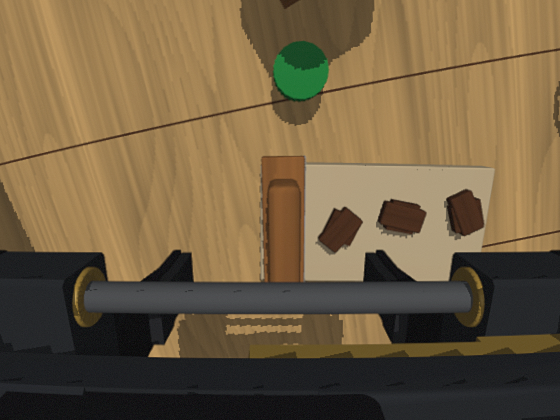

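The wrist view shows the ridge top spanning columns ~268–302 around rows 180–280, the board's left edge from (305,163) to (494,167), its far corner at (494,167), and the scraper's left end at row 156.

```bash
python3 - <<'E'
from h import *
c=cam("wrist")
a=c["im"][140:285,240:510]; cv2.imwrite("pics/w1z.png",cv2.resize(a,None,fx=2.9,fy=2.9,interpolation=cv2.INTER_CUBIC))
f=lambda l,z:[onz(c,p,z)[0].round(4).tolist() for p in l]
r=np.array(f([(268,190),(268,275),(302,190),(302,275)],.089)); print("ridge",r.tolist(), "yaw",[np.arctan2(-(r[i]-r[i+1])[0],(r[i]-r[i+1])[1]) for i in (0,2)])
print("ridge left end mid",f([(285,180)],.089))
print("sole left end",f([(263,156),(305,156)],.044))
b=np.array(f([(310,163),(494,167),(482,245)],.03)); print("board left edge",b.tolist()); d=b[1]-b[0]; print(np.arctan2(d[1],d[0])); d=b[1]-b[2]; print(np.arctan2(-d[0],d[1]))
mv((.408,-.116,.3,-.188))
E
```

```text
ridge [[0.4066, -0.065, 0.089], [0.3927, -0.1329, 0.089], [0.4317, -0.0699, 0.089], [0.4196, -0.1382, 0.089]] yaw [np.float64(-0.20192297656743607), np.float64(-0.1753403131563659)]
ridge left end mid [[0.4206, -0.06, 0.089]]
sole left end [[0.4053, -0.0428, 0.044], [0.4409, -0.0497, 0.044]]
board left edge [[0.4451, -0.0582, 0.03], [0.6139, -0.0937, 0.03], [0.5991, -0.1691, 0.03]]
-0.20728722130269125
-0.19382232339866584
pose [ 0.4093 -0.0877  0.3661] yaw -0.1906 t 1.98
[-0.0281, 0.0041, 0.0661, -0.0026]
```

View pics/w1z.png

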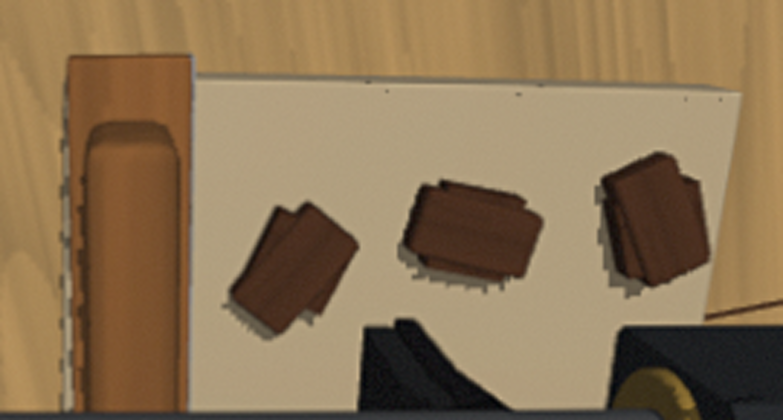

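Call:
servo_tool --steps '[0.087, -0.026, 0.005, 0.03, 0, 0.087, -0.026, 0.005, 0.08, 0, 0.087, -0.026, 0.005, 0.12, 0, 0.087, -0.026, 0.005, 0.132, 0, 0.087, -0.026, 0.005, 0.132, 0, 0.02, -0.026, 0.005, 0.132, 0, 0.02, -0.026, 0.005, 0.132, 0, 0.02, -0.026, 0.005, 0.132, 0, 0.02, -0.026, 0.005, 0.132, 0, 0.02, -0.026, 0.005, 0.132, 0]' --force 35

```text
time: 3.22
position: [0.4096, -0.1137, 0.2344]
tool_rot: [0.77, 0.638, 0.0, 0.0]
ft_force: [-0.1, 0.9, 0.0]
grip_width: 0.0452
```

```bash
python3 - <<'E'
from h import *
c=cam("wrist","w2"); o=get_obs(); print(o["position"],toolyaw(o),o["ft_force"],o["moment"],o["grip_width"],o["time"],o["q"])
E
```

```text
[ 0.40956183 -0.11370529  0.23427429] -0.1881605333263147 [0.2083803  0.48405684 0.18218083] [-0.02458922  0.06851651  0.0057848 ] 0.04088403580193108 3.275 [-5.35009296e-01  6.03660831e-01  2.06583884e+00 -3.30143763e-05
  4.71986538e-01 -3.46819356e-01]
```

View pics/w2.png

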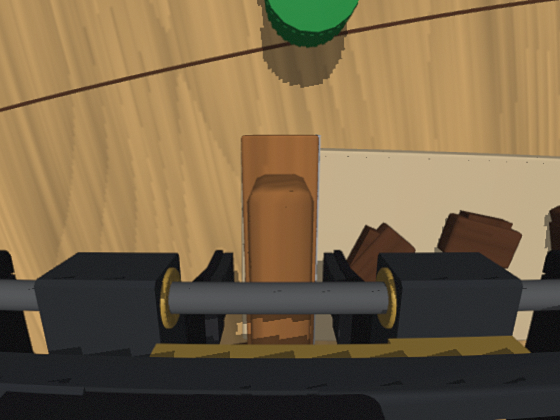

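Fingers straddle the ridge (columns 248–312) and are still closing at 41 mm.

Call:
servo_tool --steps '[0.015, 0, 0, 0, 0, 0.015, 0, 0, 0, 0, 0.015, 0, 0, 0, 0, 0.015, 0, 0, 0, 0]' --force 40

```text
time: 3.78
position: [0.4097, -0.1137, 0.2342]
tool_rot: [0.77, 0.638, 0.0, 0.0]
ft_force: [-0.1, -0.0, -0.9]
grip_width: 0.0259
```

```bash
python3 - <<'E'
from h import *
c=cam("wrist","w3"); o=get_obs(); print(o["position"],toolyaw(o),o["ft_force"],o["moment"],o["grip_width"],o["time"])
E
```

```text
[ 0.40970572 -0.11372087  0.23418127] -0.18802937332711506 [ 0.42105176 -0.55823989 -0.85298743] [-0.19114405 -0.06039516 -0.02406281] 0.02571353900083424 3.825
```

View pics/w3.png

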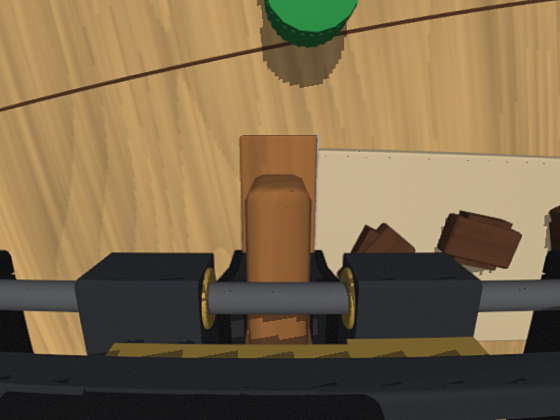

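Gripped at 26 mm, scraper square. Wiping along tool y with slight downward bias.

Call:
servo_tool --steps '[0.015, 0, 0.006, 0.001, 0, 0.015, 0, 0.02, 0.001, 0, 0.015, 0, 0.04, 0.001, 0, 0.015, 0, 0.06, 0.001, 0]'

```text
time: 4.32
position: [0.4531, -0.1183, 0.2344]
tool_rot: [0.768, 0.64, -0.013, -0.025]
ft_force: [-39.2, 3.8, 58.1]
grip_width: 0.0255
```

```bash
python3 - <<'E'
from h import *
c=cam("wrist","w4");c=cam("top","t4"); o=get_obs(); print(o["position"],toolyaw(o),o["ft_force"],o["moment"],o["grip_width"],o["time"])
a=cv2.imread("pics/t4.png")[195:305,215:390]; b=cv2.imread("pics/w4.png")
cv2.imwrite("pics/t4z.png",cv2.resize(a,None,fx=4.5,fy=4.5,interpolation=cv2.INTER_CUBIC))
E
```

```text
[ 0.4597509  -0.12029592  0.2342815 ] -0.18618664970125515 [-18.65627736   7.0959455   32.77405056] [ 1.23003398  3.81651811 -0.03591384] 0.025831773138545587 4.425
```

View pics/w4.png

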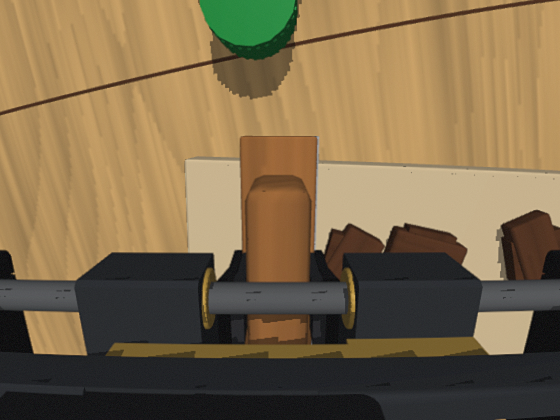

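The press was too hard (58 N vertical, slight tilt), so I'll ease off 1 mm. The picture shows chips 1 and 2 gathering ahead of the strip at (355,250) and (425,250).

Call:
servo_tool --steps '[0.015, 0, 0.0, -0.001, 0, 0.015, 0, 0.006, -0.001, 0, 0.015, 0, 0.018, -0.001, 0]'

```text
time: 4.8
position: [0.4859, -0.128, 0.2341]
tool_rot: [0.77, 0.638, -0.001, -0.002]
ft_force: [-3.0, 0.8, 4.8]
grip_width: 0.0258
```

```bash
python3 - <<'E'
from h import *
o=get_obs(); print(o["position"],toolyaw(o),o["tool_rot"],o["ft_force"],o["moment"],o["grip_width"],o["time"])
E
```

```text
[ 0.48586728 -0.12796434  0.23406447] -0.1874830196988629 [ 0.77018913  0.63781145 -0.00103646 -0.0020437 ] [-2.96627858  0.79863734  4.77537644] [0.24272837 0.66928583 0.10989248] 0.025809998296105294 4.8
```

Call:
servo_tool --steps '[0.015, 0, 0.012, 0, 0, 0.015, 0, 0.03, 0, 0, 0.015, 0, 0.05, 0, 0, 0.015, 0, 0.07, 0, 0, 0.015, 0, 0.09, 0, 0, 0.015, 0, 0.11, 0, 0, 0.015, 0, 0.125, 0, 0, 0.015, 0, 0.125, 0, 0]'

```text
time: 5.8
position: [0.6116, -0.1522, 0.2344]
tool_rot: [0.771, 0.637, 0.002, 0.003]
ft_force: [1.9, 0.2, 0.9]
grip_width: 0.0258
```

```bash
python3 - <<'E'
from h import *
c=cam("wrist","w5");c=cam("scene","s5"); o=get_obs(); print(o["position"],toolyaw(o),o["tool_rot"],o["ft_force"],o["moment"],o["grip_width"],o["time"])
a=c["im"][120:240,180:320]; cv2.imwrite("pics/s5z.png",cv2.resize(a,None,fx=4.5,fy=4.5,interpolation=cv2.INTER_CUBIC))
E
```

```text
[ 0.61036634 -0.15201555  0.23436019] -0.1885839230329819 [0.77053989 0.63738773 0.001178   0.00194085] [1.85797533 0.6693153  0.16070522] [-0.07673777 -0.24801439 -0.08092583] 0.025564119472537866 5.9
```

View pics/w5.png

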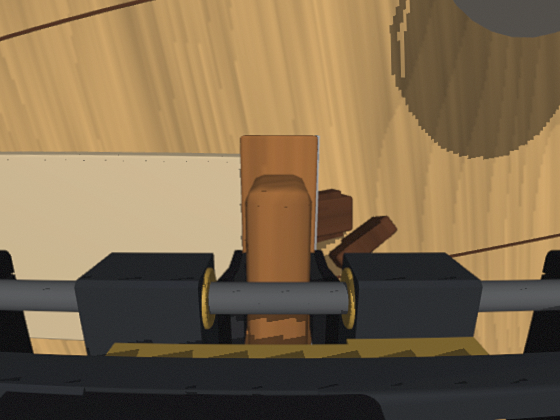

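View pics/s5z.png

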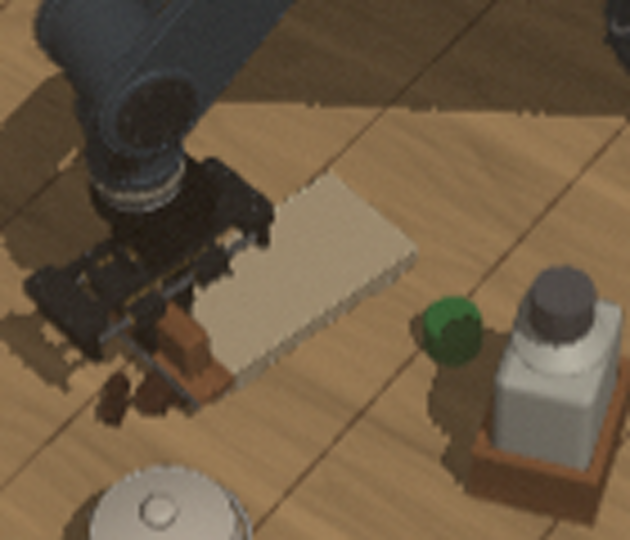

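Both visible chips are off beyond the far end at (335,215) and (362,240) in the wrist view. I'll lift and carry the block to the bare shelf on the −y side.

Call:
servo_tool --steps '[0.015, 0, 0, -0.03, 0, 0.015, 0, 0, -0.07, 0, 0.015, -0.03, -0.034, -0.07, 0, 0.015, -0.068, -0.075, -0.07, 0, 0.015, -0.105, -0.117, -0.07, 0, 0.015, -0.14, -0.156, -0.07, 0, 0.015, -0.15, -0.168, -0.07, 0, 0.015, -0.15, -0.168, -0.07, 0]'

```text
time: 6.9
position: [0.4153, -0.2679, 0.304]
tool_rot: [0.771, 0.637, 0.0, -0.0]
ft_force: [1.0, 0.1, -2.4]
grip_width: 0.0255
```

```bash
python3 - <<'E'
from h import *
c=cam("top","t6"); w=cam("wrist","w6"); o=get_obs(); print(o["position"],toolyaw(o),o["tool_rot"],o["ft_force"],o["moment"],o["grip_width"],o["time"])
a=c["im"][175:315,215:400]; cv2.imwrite("pics/t6z.png",cv2.resize(a,None,fx=4.2,fy=4.2,interpolation=cv2.INTER_CUBIC))
E
```

```text
[ 0.41671507 -0.26733434  0.30419158] -0.18778441487270556 [7.70286471e-01 6.37697808e-01 2.56495565e-04 4.39319394e-04] [-0.28862396 -0.27242556 -1.01378904] [-0.04903304  0.0237749   0.01018529] 0.02585540097993626 7.0
```

View pics/t6z.png

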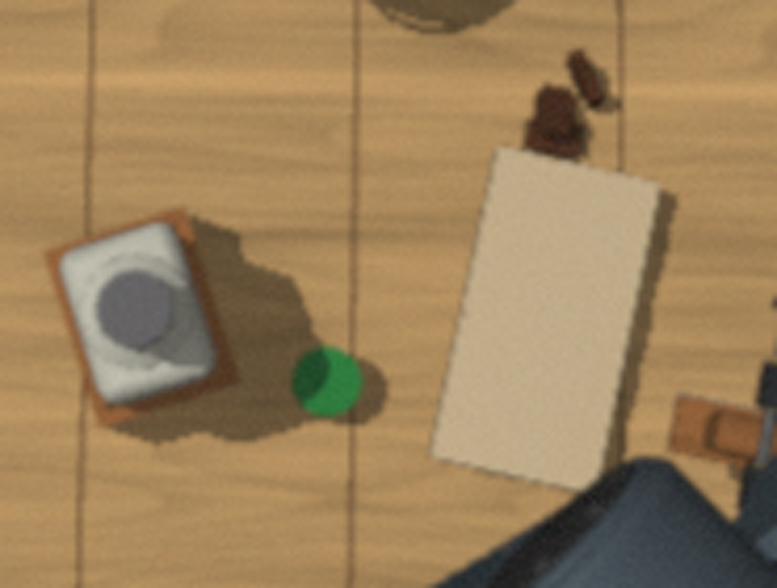

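View pics/w6.png

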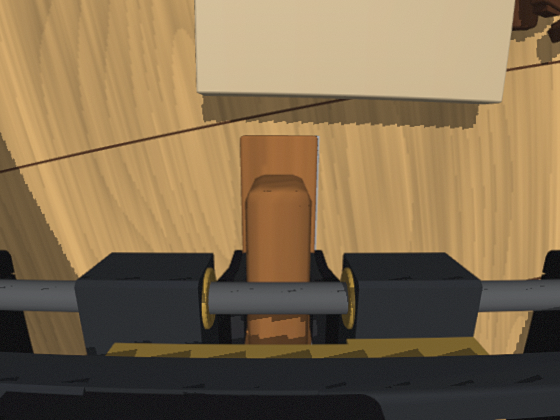

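Board top is clear and three chips lie beyond the far end at about (555,130) and (592,80) in the zoom; I'll check whether any leans on the edge.

```bash
python3 - <<'E'
from h import *
c=cam("scene","s6"); 
a=c["im"][165:230,180:260]; a=cv2.resize(a,None,fx=8,fy=8,interpolation=cv2.INTER_CUBIC)
t=cv2.imread("pics/t6.png")[180:225,325:380]; t=cv2.resize(t,None,fx=10,fy=10,interpolation=cv2.INTER_CUBIC)
cv2.imwrite("pics/s6z.png",a);cv2.imwrite("pics/t6zz.png",t)
E
```

```text
(no output)
```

View pics/s6z.png

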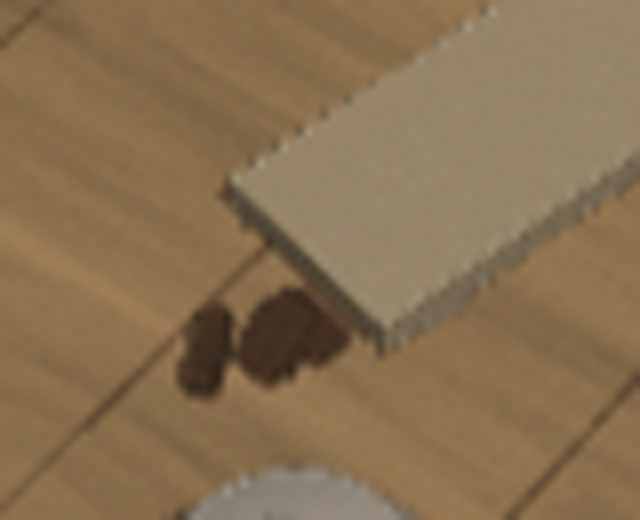

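View pics/t6zz.png

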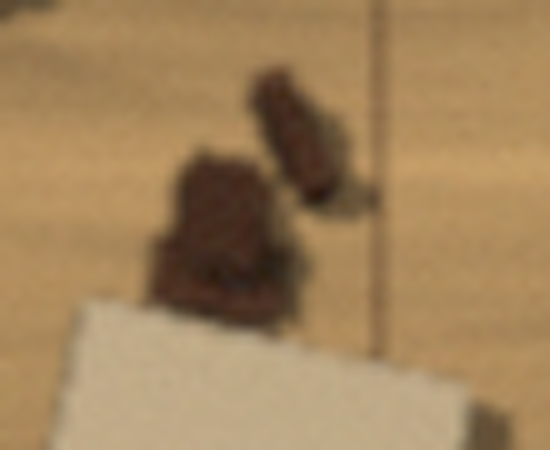

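Two chips lie stacked in front of the board's end face and one stands on edge further out; none is on the board. Now set the block down.

Call:
servo_tool --steps '[0.015, 0, 0, 0.04, 0, 0.015, 0, 0, 0.08, 0, 0.015, 0, 0, 0.096, 0, 0.015, 0, 0, 0.098, 0, 0.015, 0, 0, 0.098, 0]'

```text
time: 7.68
position: [0.4166, -0.2677, 0.2069]
tool_rot: [0.77, 0.638, 0.0, 0.001]
ft_force: [-0.6, -0.0, -2.6]
grip_width: 0.0259
```

```bash
python3 - <<'E'
from h import *
o=get_obs(); print(o["position"],toolyaw(o),o["tool_rot"],o["ft_force"],o["moment"],o["grip_width"],o["time"])
E
```

```text
[ 0.41659803 -0.26765258  0.20691536] -0.1873027824210181 [7.70132885e-01 6.37882879e-01 8.53174750e-05 8.75023333e-04] [-0.55233153 -0.03126458 -2.62887641] [-0.09587345  0.05485635 -0.00889407] 0.025903374619437668 7.675
```

Call:
servo_tool --steps '[0.015, 0, 0, 0.001, 0, 0.015, 0, 0, 0.002, 0, 0.015, 0, 0, 0.002, 0]'

```text
time: 8.05
position: [0.416, -0.2676, 0.2046]
tool_rot: [0.77, 0.638, 0.0, 0.0]
ft_force: [-0.3, 0.8, -2.5]
grip_width: 0.0257
```

Call:
servo_tool --steps '[0.015, 0, 0, 0.0005, 0, 0.015, 0, 0, 0.0005, 0]'

```text
time: 8.3
position: [0.416, -0.2678, 0.2041]
tool_rot: [0.77, 0.638, -0.0, 0.0]
ft_force: [-0.7, -1.3, 3.9]
grip_width: 0.0256
```

Call:
servo_tool --steps '[0.05, 0, 0, 0, 0, 0.05, 0, 0, 0, 0, 0.06, 0, 0, 0, 0, 0.06, 0, 0, 0, 0, 0.06, 0, 0, -0.02, 0, 0.06, 0, 0, -0.06, 0, 0.06, 0, 0, -0.12, 0, 0.07, 0, 0, -0.17, 0, 0.07, 0, 0, -0.2, 0]'

```text
time: 9.43
position: [0.416, -0.2675, 0.4064]
tool_rot: [0.77, 0.638, 0.0, 0.002]
ft_force: [0.8, -1.3, -1.0]
grip_width: 0.0685
```

```bash
python3 - <<'E'
from h import *
w=cam("wrist","w7"); s=cam("scene","s7"); o=get_obs(); print(o["position"],toolyaw(o),o["ft_force"],o["grip_width"],o["time"],o["q"])
mv((.43,.0,.42,0.0),(.48,.143,.42,0))
E
```

```text
[ 0.41652354 -0.26796852  0.40718789] -0.18773815111748474 [0.27851296 0.12599731 0.34165559] 0.06938059154677804 9.525 [-7.97720183e-01  3.49179680e-01  1.75092837e+00  9.98009044e-07
  1.03318497e+00 -6.09966368e-01]
pose [ 0.4165 -0.268   0.4072] yaw -0.1877 t 9.53
[0.2658, -0.0368, -0.0128, -0.1877]
[0.4156, -0.0143, -0.0128, -0.1877]
```

View pics/w7.png

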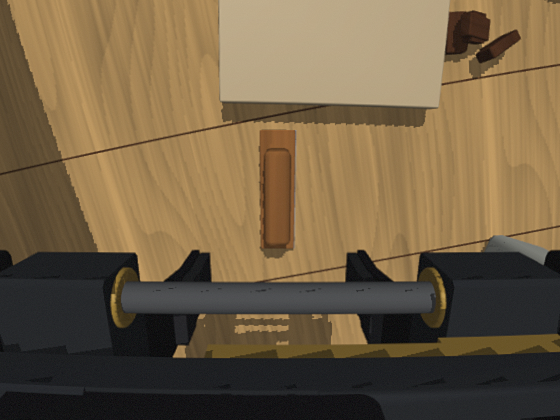

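View pics/s7.png

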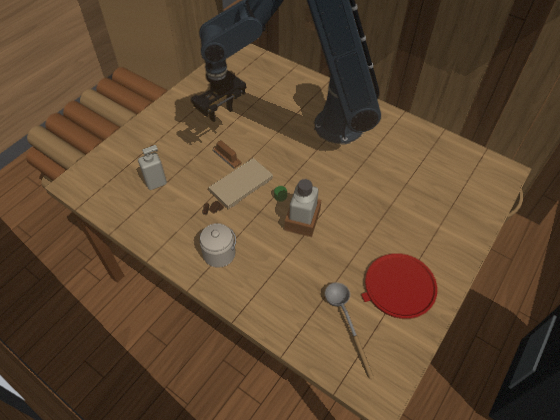

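The block stands upright on its sole beside the board, and the other things are unmoved. Moving over to the cap.

Call:
servo_tool --steps '[0.087, 0.05, -0.01, -0.023, 0, 0.087, 0.11, -0.01, -0.023, 0, 0.087, 0.17, -0.01, -0.023, 0, 0.087, 0.23, -0.01, -0.023, 0, 0.087, 0.29, -0.008, -0.023, 0, 0.087, 0.34, -0.006, -0.023, 0, 0.087, 0.373, -0.006, -0.023, 0, 0.087, 0.373, -0.006, -0.023, 0, 0.087, 0.373, -0.006, -0.023, 0]'

```text
time: 10.65
position: [0.4794, 0.0997, 0.4257]
tool_rot: [0.77, 0.638, -0.001, -0.001]
ft_force: [0.7, -0.8, -0.5]
grip_width: 0.087
```

Call:
servo_tool --steps '[0.087, 0, 0, 0, 0, 0.087, 0, 0, 0, 0]'

```text
time: 10.9
position: [0.4797, 0.0991, 0.4266]
tool_rot: [0.771, 0.637, -0.0, -0.0]
ft_force: [-0.4, 0.1, 0.1]
grip_width: 0.0871
```

```bash
python3 - <<'E'
from h import *
w=cam("wrist","w8"); o=get_obs(); print(o["position"],toolyaw(o),o["ft_force"],o["grip_width"],o["time"],o["q"])
w=cam("wrist"); t=cam("top","t8"); print(get_obs()["position"],w["T"][:3,3])
E
```

```text
[0.47975549 0.09917282 0.42668772] -0.18960443641879643 [-0.00283243  0.21220253  0.28404557] 0.08710696195970817 10.95 [-2.47065962e-02  3.16949592e-01  1.73682745e+00 -5.06547898e-05
  1.08787550e+00  1.64921363e-01]
[0.47975827 0.09944104 0.42678501] [0.49337887 0.1681509  0.40657183]
```

View pics/w8.png

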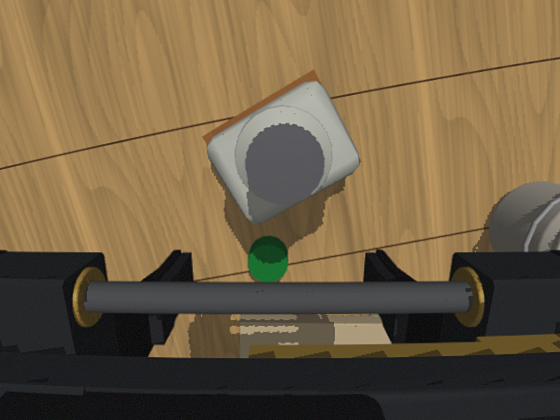

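The cap disc is clear in the wrist view near (285,162), radius ~40 px. I'll fit it in wrist, top and scene.

```bash
python3 - <<'E'
from h import *
w=cam("wrist"); t=cv2.imread("pics/t8.png"); tt=cam("top"); s=cam("scene")
def capfit(c,box,lo,hi):
    x0,y0,x1,y1=box; hsv=cv2.cvtColor(c["im"],cv2.COLOR_BGR2HSV); bgr=c["im"].astype(int)
    m=((hsv[...,2]>lo)&(hsv[...,2]<hi)&(bgr[...,0]>=bgr[...,2]-2)).astype(np.uint8)*255
    z=np.zeros_like(m); z[y0:y1,x0:x1]=m[y0:y1,x0:x1]; z=cv2.morphologyEx(z,cv2.MORPH_OPEN,np.ones((3,3)))
    k=max(cv2.findContours(z,0,2)[0],key=cv2.contourArea); e=cv2.fitEllipse(cv2.convexHull(k)); return e,k
for p in [(285,162),(285,115),(260,200),(320,190)]: print(p,w["im"][p[1],p[0]])
for p in [(248,249),(240,240)]: print(p,tt["im"][p[1],p[0]])
for n,c,b,lo,hi in [("w",w,(225,105,345,225),60,125),("t",tt,(228,230,268,268),60,128)]:
    e,k=capfit(c,b,lo,hi); print(n,np.round(e[0],1),np.round(e[1],1),cv2.contourArea(k), "z=.202:",onz(c,e[0],.202)[0].round(4))
    for uv in k[:,0]: c["im"][uv[1],uv[0]]=(0,0,255)
    x0,y0,x1,y1=b; cv2.imwrite("pics/fit_%s.png"%n,cv2.resize(c["im"][y0:y1,x0:x1],(480,480),interpolation=cv2.INTER_NEAREST))
cv2.imwrite("pics/fit.png",np.hstack([cv2.resize(cv2.imread("pics/fit_w.png"),(390,390)),cv2.resize(cv2.imread("pics/fit_t.png"),(390,390))]))
print("dispenser green via w:",onz(w,(268,244),.03))
E
```

```text
(285, 162) [92 89 88]
(285, 115) [171 182 181]
(260, 200) [93 98 98]
(320, 190) [77 81 78]
(248, 249) [85 80 70]
(240, 240) [82 73 66]
w [284.3 164. ] [79.  81.2] 4877.5 z=.202: [0.4927 0.1461 0.202 ]
t [258.1 244.6] [29.1 42.7] 697.5 z=.202: [0.5002 0.1154 0.202 ]
dispenser green via w: [[0.45696538 0.0408233  0.03      ]]
```

View pics/fit.png

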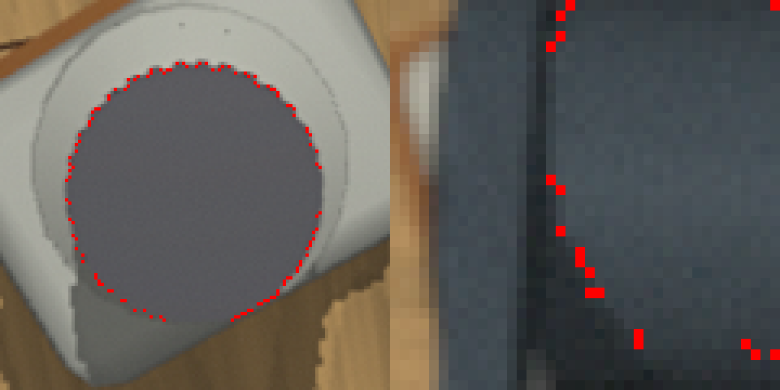

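The wrist fit follows the cap outline; the arm hides it in the top view. Wrist and earlier top estimates differ by 3–4 mm, so a second wrist view at another yaw will cancel the camera bias.

Call:
servo_tool --steps '[0.087, 0.043, -0.042, 0, 1.5, 0.087, 0.043, -0.042, 0, 1.5, 0.087, 0.043, -0.042, 0, 1.5, 0.087, 0.043, -0.042, 0, 1.5, 0.087, 0.043, -0.042, 0, 1.5, 0.087, 0.043, -0.042, 0, 1.5, 0.087, 0.043, -0.042, 0, 1.5, 0.087, 0.043, -0.042, 0, 1.5, 0.087, 0.043, -0.042, 0, 1.5, 0.087, 0.043, -0.042, 0, 1.5, 0.087, 0.043, -0.042, 0, 1.5]'

```text
time: 12.58
position: [0.4465, 0.1501, 0.4267]
tool_rot: [0.998, -0.058, 0.0, -0.0]
ft_force: [0.6, -0.2, 1.0]
grip_width: 0.0872
```

```bash
python3 - <<'E'
from h import *
w=cam("wrist","w9"); o=get_obs(); print(o["position"],toolyaw(o),o["q"],o["time"])
hsv=cv2.cvtColor(w["im"],cv2.COLOR_BGR2HSV)
def fit(im,K=(3,3)):
    b=im.astype(int); m=((b.max(2)>60)&(b.max(2)<105)&(b[...,0]>=b[...,2])&(b[...,0]>=b[...,1])).astype(np.uint8)*255
    m[260:]=0; m=cv2.morphologyEx(m,cv2.MORPH_OPEN,np.ones(K))
    k=max(cv2.findContours(m,0,2)[0],key=cv2.contourArea); return cv2.fitEllipse(cv2.convexHull(k)),k
e,k=fit(w["im"]); print(e,cv2.contourArea(k),onz(w,e[0],.202))
v=w["im"].copy(); cv2.drawContours(v,[k],-1,(0,0,255),1); cv2.imwrite("pics/w9f.png",v)
im8=cv2.imread("pics/w8.png"); print(fit(im8)[0])
# top original
im=cv2.imread("pics/top0.png"); b=im.astype(int); m=((b[...,0]>b[...,2]-2)&(b.max(2)<115)&(b.max(2)>70)).astype(np.uint8)*255
z=m*0; z[232:268,230:266]=m[232:268,230:266]; k=max(cv2.findContours(z,0,2)[0],key=cv2.contourArea); e=cv2.fitEllipse(k); t=cam("top"); print("top",e,onz(t,e[0],.202))
E
```

```text
[0.44652104 0.15011849 0.42670293] -1.6868762031870619 [8.64531421e-02 2.90536660e-01 1.77911518e+00 2.54969959e-05
 1.07196338e+00 1.77331715e+00] 12.625
((276.27569580078125, 166.7243194580078), (78.54411315917969, 78.9083480834961), 148.563232421875) 4732.5 [[0.49359713 0.1450951  0.202     ]]
((284.3447265625, 163.2359619140625), (78.68666076660156, 79.8571548461914), 8.699698448181152)
top ((247.28944396972656, 247.87124633789062), (14.673409461975098, 15.191176414489746), 97.81993865966797) [[0.49145583 0.14293754 0.202     ]]
```

View pics/w9f.png

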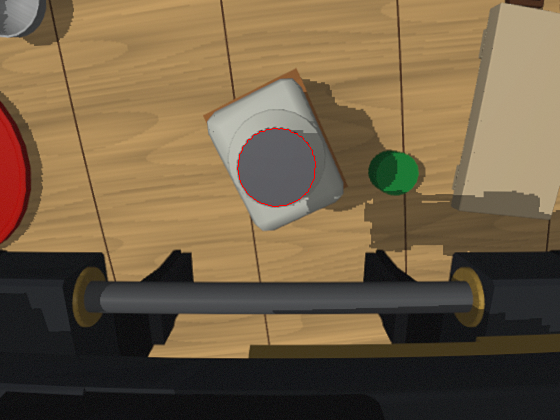

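Both wrist fits (centres (284,163) and (276,167)) combined give the cap at about (0.492, 0.145). Descend onto it.

Call:
servo_tool --steps '[0.087, 0.025, 0, 0, 0, 0.087, 0.046, 0, 0, 0, 0.087, 0.046, 0, 0.02, 0, 0.087, 0.046, 0, 0.045, 0, 0.087, 0.046, 0, 0.064, 0, 0.087, 0.046, 0, 0.068, 0, 0.087, 0.046, 0, 0.068, 0, 0.055, 0.046, 0, 0.068, 0, 0.055, 0.046, 0, 0.068, 0, 0.055, 0.046, 0, 0.068, 0]' --force 15

```text
time: 13.92
position: [0.4923, 0.1448, 0.3592]
tool_rot: [0.998, -0.059, 0.001, -0.0]
ft_force: [-0.5, -0.1, -0.5]
grip_width: 0.065
```

```bash
python3 - <<'E'
from h import *
w=cam("wrist","w10"); o=get_obs(); print(o["position"],toolyaw(o),o["ft_force"],o["moment"],o["grip_width"],o["time"])
E
```

```text
[0.49224504 0.14473563 0.35905938] -1.687946561470846 [0.07131071 0.59834244 0.20341061] [-0.0011755   0.16316291  0.04092397] 0.06120618102015945 13.975
```

View pics/w10.png

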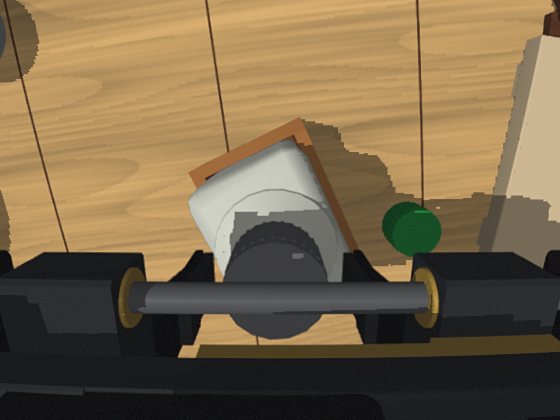

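The cap (columns 223–327, mid 275) sits slightly left of the finger mid-line (~279), about 1.3 mm. Correct that and close.

Call:
servo_tool --steps '[0.055, 0, -0.001, 0, 0, 0.045, 0, -0.001, 0, 0, 0.045, 0, -0.001, 0, 0, 0.045, 0, -0.001, 0, 0, 0.045, 0, -0.001, 0, 0]' --force 10

```text
time: 14.6
position: [0.4923, 0.1458, 0.3587]
tool_rot: [0.998, -0.059, -0.0, -0.0]
ft_force: [0.1, 0.9, -0.0]
grip_width: 0.0477
```

```bash
python3 - <<'E'
from h import *
w=cam("wrist","w11"); o=get_obs(); print(o["position"],toolyaw(o),o["ft_force"],o["moment"],o["grip_width"],o["time"])
E
```

```text
[0.4923368  0.14575973 0.35870048] -1.6880676945300832 [0.11501717 0.27759646 1.14939271] [-0.02160905  0.16856282  0.01509023] 0.04795773733754603 14.65
```

View pics/w11.png

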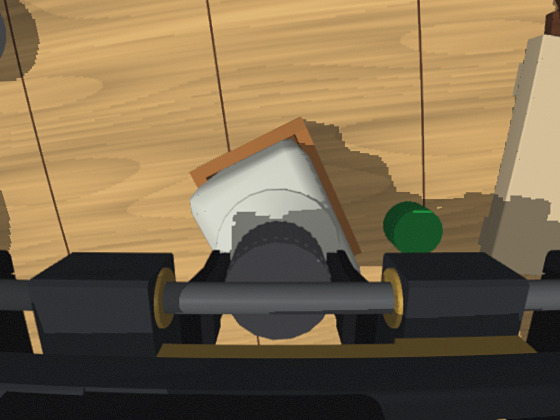

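Centred: no lateral force at contact (48 mm opening). Firm the grip, then press.

Call:
servo_tool --steps '[0.04, 0, 0, 0, 0, 0.04, 0, 0, 0, 0, 0.04, 0, 0, 0.0015, 0, 0.04, 0, 0, 0.003, 0, 0.04, 0, 0, 0.004, 0, 0.04, 0, 0, 0.005, 0, 0.04, 0, 0, 0.005, 0]' --force 45

```text
time: 15.52
position: [0.4923, 0.1458, 0.3545]
tool_rot: [0.998, -0.059, 0.0, 0.0]
ft_force: [-2.0, 0.4, 8.3]
grip_width: 0.0476
```

```bash
python3 - <<'E'
from h import *
o=get_obs(); print(o["position"],toolyaw(o),o["ft_force"],o["moment"],o["grip_width"],o["time"])
E
```

```text
[0.49229082 0.14575272 0.35452195] -1.6878653744289973 [-2.0471167   0.3919212   8.33290774] [ 0.00377395  0.58727203 -0.0074579 ] 0.0476478955466024 15.525
```

Call:
servo_tool --steps '[0.04, 0, 0, 0.0009, 0, 0.04, 0, 0, 0.0009, 0, 0.04, 0, 0, 0.0009, -0.1, 0.04, 0, 0, 0.0009, -0.2]'

```text
time: 16.02
position: [0.4927, 0.1457, 0.354]
tool_rot: [0.999, 0.043, 0.001, 0.0]
ft_force: [-1.7, 0.3, 9.0]
grip_width: 0.0477
```

```bash
python3 - <<'E'
from h import *
o=get_obs(); print(o["position"],toolyaw(o),o["ft_force"],o["moment"],o["grip_width"],o["time"])
E
```

```text
[0.49265301 0.14571366 0.35397932] -1.4848190445495661 [-1.73089684  0.29114147  9.03718288] [-0.07318971  0.35242489 -0.04647311] 0.04767969029832526 16.025
```

Torque is only 0.05 N·m, so the cap is turning rather than slipping. Continue to 1.1 rad.

Call:
servo_tool --steps '[0.04, 0, 0, 0, -0.15, 0.04, 0, 0, 0, -0.3, 0.04, 0, 0, 0, -0.45, 0.04, 0, 0, 0, -0.6, 0.04, 0, 0, 0, -0.75, 0.04, 0, 0, 0, -0.9, 0.04, 0, 0, 0, -0.9]'

```text
time: 16.9
position: [0.4929, 0.1459, 0.3541]
tool_rot: [0.881, 0.472, 0.001, 0.001]
ft_force: [-0.9, 0.9, 8.2]
grip_width: 0.0474
```

```bash
python3 - <<'E'
from h import *
o=get_obs(); print(o["position"],toolyaw(o),o["ft_force"],o["moment"],o["grip_width"],o["time"])
E
```

```text
[0.49293026 0.14588719 0.35408982] -0.587096790608356 [-0.86643616  0.86439513  8.15560625] [0.04865727 0.33187553 0.05298661] 0.04737732563192863 16.9
```

Turned 1.10 rad. Lift slowly, watching the force.

Call:
servo_tool --steps '[0.04, 0, 0, -0.002, 0, 0.04, 0, 0, -0.004, 0, 0.04, 0, 0, -0.006, 0, 0.04, 0, 0, -0.009, 0, 0.04, 0, 0, -0.009, 0]'

```text
time: 17.52
position: [0.4921, 0.1456, 0.3615]
tool_rot: [0.882, 0.472, -0.0, -0.0]
ft_force: [-0.2, 0.6, -0.7]
grip_width: 0.0474
```

```bash
python3 - <<'E'
from h import *
w=cam("wrist","w12"); o=get_obs(); print(o["position"],toolyaw(o),o["ft_force"],o["moment"],o["grip_width"],o["time"])
E
```

```text
[0.49214778 0.14563342 0.3614783 ] -0.5879693037591966 [-0.28800074 -0.05018147 -1.47234725] [-0.04562745  0.01471666 -0.03724597] 0.047866314848486906 17.575
```

View pics/w12.png

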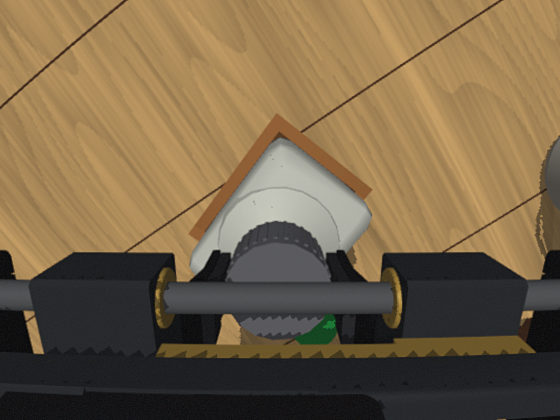

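No resistance 3 mm above the starting height, so the cap is free. Raise to about 58 mm over the mouth.

Call:
servo_tool --steps '[0.04, 0, 0, -0.01, 0, 0.04, 0, 0, -0.025, 0, 0.04, 0, 0, -0.04, 0, 0.04, 0, 0, -0.055, 0, 0.04, 0, 0, -0.07, 0, 0.04, 0, 0, -0.077, 0, 0.04, 0, 0, -0.077, 0, 0.04, 0, 0, -0.077, 0, 0.04, 0, 0, -0.077, 0]'

```text
time: 18.7
position: [0.4922, 0.1457, 0.4382]
tool_rot: [0.882, 0.472, -0.001, -0.0]
ft_force: [0.1, -0.2, -0.8]
grip_width: 0.0474
```

```bash
python3 - <<'E'
from h import *
w=cam("wrist","w13"); s=cam("scene","s13"); o=get_obs(); print(o["position"],toolyaw(o),o["tool_rot"],o["ft_force"],o["moment"],o["grip_width"],o["time"])
a=s["im"][100:260,170:370]; cv2.imwrite("pics/s13z.png",cv2.resize(a,None,fx=3.7,fy=3.7,interpolation=cv2.INTER_CUBIC))
E
```

```text
[0.49228011 0.14569291 0.43829569] -0.5880533360410847 [ 8.81686365e-01  4.71835619e-01 -5.05349971e-04 -2.18104131e-04] [ 0.51111639 -1.00568    -0.47451534] [-0.06972836  0.06491096 -0.07850356] 0.04748366680869631 18.8
```

View pics/s13z.png

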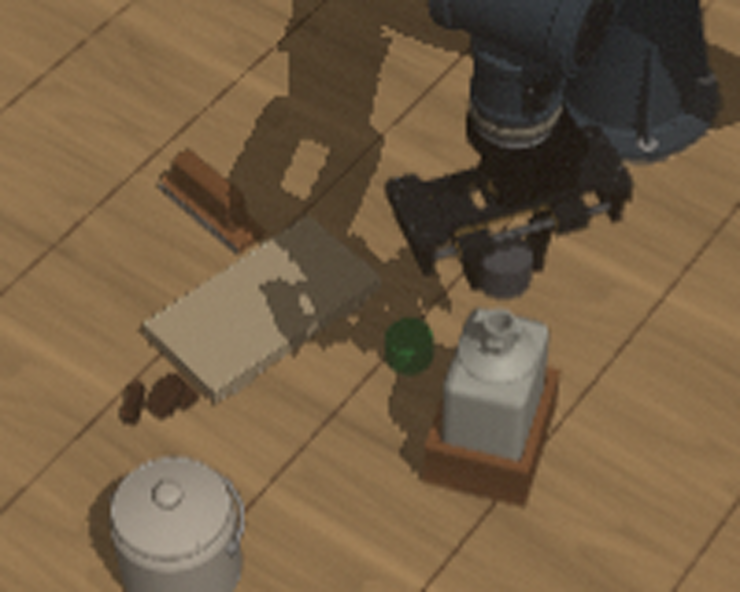

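View pics/w13.png

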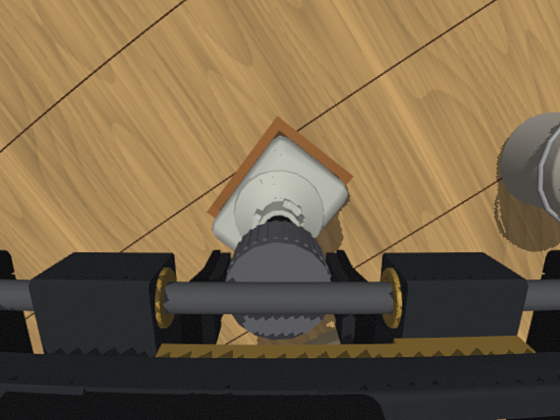

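The scene view shows the cap lifted at about (508,270) with the open mouth below it at (498,322). The board is clear, the block is on its sole and the chips are beyond the far end. A last check, then hand in.

```bash
python3 - <<'E'
from h import *
s=cam("scene"); t=cam("top")
print("mouth",onz(s,(498/3.7+170,320/3.7+100),.19), "start cap top in scene0", onz(s,(551/5+195,228/5+140),.202))
print("expected px cap underside/mouth", ((proj(s,[[.4922,.1457,.2475],[.4922,.1457,.19]])-[170,100])*3.7).round(0))
print(hand_in())
E
```

```text
mouth [[0.49302994 0.14590417 0.19      ]] start cap top in scene0 [[0.49716134 0.15039092 0.202     ]]
expected px cap underside/mouth [[501. 277.]
 [498. 319.]]
the job is handed in; nothing more can be done
None
```

The job is done and handed in at about 19 s of the 54 s allowed.

**What I did:** I wiped all three chips off the board's far end with the scraper and set the block on its sole on the bare shelf on the side away from the canister. Then I gripped the cap, pressed it about 4.7 mm (9 N), turned it 1.1 rad counter-clockwise and lifted it off. The arm still holds it level over the open mouth.

**Last checks:**
- **Chips and board:** The board is bare. Two chips lie one on the other right at its far end face, possibly touching it, and the third stands on edge further out.
- **Scraper and other things:** The block stands upright. The other things in view look unmoved.
- **Cap:** Its underside is about 57 mm above the mouth. The scene camera puts the mouth about 1 mm from the tool axis.

**What went less well:**
- Early in the wipe, a 1 mm downward bias pressed the block on the board with about 58 N at the wrist and tilted the tool by about 3 degrees. I eased it off at once to about 5 N. It was the held block that pressed, not the gripper body, and it stayed under the 120 N wrist limit.
- The cap position differed by 2–4 mm between the top and wrist cameras, and a rough scene estimate at the start was about 7 mm off. I used a combination of two wrist views. The grip then closed with almost no sideways force.

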